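Show the helper where the red bead goes

ROBOT

A 6-joint arm with a two-finger parallel gripper is mounted at the origin on the work surface. World frame = base frame: x ahead of the robot, y to its left, z up, the work surface at z = 0. Lengths are in mm, angles in rad, forces in N, time in s.
With the tool pointing down it reaches from about 350 to 975 mm from the base axis. Payload 7.1 kg.
Tool frame: the origin (TCP) lies midway between the tips of the shut fingers; the grasp point (between the pads) lies 19 mm behind it (ctrl.grasp_offset is the distance from the TCP to the grasp point, in mm); z points along the fingers, y is the line along which they close (so a half turn about z gives the same grasp; the last joint's range is limited). The gripper opens to 88 mm and grips with 3 to 60 N. Pads are 20 mm wide; open, the fingers measure 115 mm over their backs; the gripper's body (75 mm by 178 mm) begins 61 mm behind the grasp point.
Start: joints at [-0.019, 0.423, 1.63, -0, 1.089, -0.019], TCP at [624.984, 0.026, 222.675] pointing down, gripper open.
Joint ranges: [-3, 3], [-0.9, 2.11], [0.09, 2.58], [-1.31, 4.45], [0.11, 2.69], [-2.54, 2.54]. Speed limits (rad/s): [2.39, 2.39, 3.01, 3.14, 3.14, 3.14].

INTERFACE

Orientations are given as a rotation vector (axis times angle).
In Python, from workcell import ctrl gives the robot as it stands. The module is installed in compiled form; this text tells all that it offers.
- The arm moves only by the tool servo_tool, never from a script. Its argument "rows" is a list of rows, each a list of 7 numbers: the turn, a rotation vector about the tool's x, y, z as a fraction of full scale, then the shift along the tool's x, y, z as a fraction of full scale, then the finger opening in mm, from 0 to 87.8. A call has 1 to 10 rows; each row is the pose to reach, as a shift and turn from the pose commanded when the call began, along the tool's axes at that moment; what a row does not reach only later rows make up. Full scale, the value 1, is 20 cm for a shift and 1.5 rad for a turn. A row lasts 1/8 s, in which the tool goes at most 62.5 mm and 10.7 degrees, less where a joint would pass 70% of its speed; a pose out of reach is approached as far as the arm can. A call with a number of a shift or a turn outside -1 to 1 is refused whole. A call with a gripper value outside its range is refused whole. The fingers move at their own pace and stop on an object; the grip force is fixed at half the most. Time passes only in rows, so rows that repeat a pose let the fingers close. It gives the time, the measured TCP pose, the force, the opening and the grip force at its end, in the units of the state.
- ctrl.get_obs(): the state, without advancing time (a new reading comes with each control period).
- ctrl.get_image(name): name is "scene" or "side" or "wrist"; returns (picture, depth): 420x560x3 uint8, red, green, blue; 420x560 float32, mm along the optical axis (not along the pixel's ray), 0 where there is no reading.
- ctrl.camera_info(name): a dict with "intrinsics" (3x3 intrinsics, pixels), "R" (3x3) and "t" (3): a world point X has camera coordinates R X + t. Camera axes: x right, y down, z forward; pixel columns grow to the right and rows downward; lengths in mm; the calibration is good to about 2 mm. A picture is of the moment at which its call begins: read the wrist's pose just before it. camera_info takes no time and is no camera call; for the wrist camera it gives the pose at the moment of the call.
- ctrl.close_job(): hands the job in; it is judged then, once.
The state is a dict: "t": time; "qpos": joint angles; "qvel": joint speeds; "joint_torque": joint torques, N m; "ee_pos": TCP position; "orientation": TCP orientation; "ft_force": force on the tool from outside, world axes, zero at the start; "moment": the same for the moment, N m; "width": finger opening in mm; "grasp_force": force on a finger pad.
Only numpy, scipy, OpenCV 4.12 (cv2) and the standard library are available. Lean on these libraries where they do the work, as an engineer would, in place of code of your own. Each camera call takes 0.05 s, during which the arm holds its last target. There are 200 camera calls.

TASK

At the bead-making table, show the helper where the stray red bead belongs: press the green call button fully down and let it come up, then point at the loose red bead in the tray, then point at the bowl of red beads. To point, hold the fingertips still two or three centimetres straight above the middle of the thing for about two seconds. Do not touch the beads, the bowls, the glue pot or the tray, and point at none of the other things: travel some 10 cm above everything on the tray, and finish raised to that height.

Things in the scene. Friction and masses are not known exactly. Their poses are not given: they have to be found in the camera images.
- call_top (a point): centre of the top face of the green round call button (36 mm across) in its fixed grey housing, which stands on the table to the right of the tray (-y side); pressed straight down
- call (a joint): travel of the call button: 0 up, 0.006 m fully down; a spring brings it back; about 5 N holds it fully down
- tray: wooden frame tray lined with marbled paper, fixed: 250 (x) by 380 (y) mm, frame 16 mm wide and 24 mm high, floor 8 mm above the table. Origin at the centre of its underside, z up. All beads, bowls and the pot stand on its floor, beads on the robot's side, bowls and pot on the far side, in any order
- red_bead_top (a point): red, pink-striped paper bead, loose, standing on its flat end on the tray floor: 28 mm across its middle, 16 mm at the ends, 26 mm high. The point is the centre of its top end, its z axis is up. The bead to point at.
- blue_bead_top (a point): dark blue, light-blue-striped paper bead, loose, standing on its flat end on the tray floor: 28 mm across its middle, 16 mm at the ends, 26 mm high. The point is the centre of its top end, its z axis is up. Leave alone.
- brown_bead_top (a point): brown, tan-striped paper bead, loose, standing on its flat end on the tray floor: 28 mm across its middle, 16 mm at the ends, 26 mm high. The point is the centre of its top end, its z axis is up. Leave alone.
- red_bowl_rim (a point): white ceramic bowl of red beads, loose, on the tray floor: 92 mm across the rim, 45 mm high, beads heaped inside to 36 mm. The point is the centre of its mouth, level with the rim, its z axis is up. The bowl to point at.
- blue_bowl_rim (a point): white ceramic bowl of blue beads, loose, on the tray floor: 92 mm across the rim, 45 mm high, beads heaped inside to 36 mm. The point is the centre of its mouth, level with the rim, its z axis is up. Leave alone.
- glue_pot_top (a point): clear round glue pot with a yellow lid, loose, on the tray floor: 58 mm across, 50 mm high. The point is the centre of the lid's top, its z axis is up. Leave alone.
Not all that is in view belongs to the job. What is shaped like the part that bears call_top but orange or pink is not meant.

How it is judged:
By the outcome, as a careful person would: the job done as asked, in the order asked, and still so for the second after the job is handed in, with the robot touching nothing.
It also fails if it takes over 54 s, if anything falls off the work surface, if the arm or the gripper's body presses on something with over 40 N, if the wrist force passes 120 N, or if a joint passes its speed limit or range.

## Working session

There is one attempt and no reset: what is moved stays moved. The work goes in short steps, Python scripts to look and compute and a tool call to move; the robot and the scene stay as the last step left them, time stands still between calls to the robot, and variables do not carry over. Pictures are saved under pics/ and viewed, at most 10 in all, crops included, and the job is handed in when it is done.

Besides the shell and the picture viewer there is one more tool, called after ">>>" by a JSON object that holds its "method" and its "body". servo_tool: Moves the arm, as the interface text tells. Its arguments: {"type":"object","properties":{"rows":{"type":"array","items":{"type":"array","items":{"type":"number"}}}},"required":["rows"]}

```bash
mkdir -p pics; cat > h.py <<'E'
import numpy as np, cv2
from workcell import ctrl
def grab(n):
    ci=ctrl.camera_info(n); im,d=ctrl.get_image(n); return im,d,ci
def save(f,im): cv2.imwrite('pics/'+f,im[:,:,::-1])
def ray(ci,u,v,z):
    K,R,t=[np.array(ci[k],float) for k in("intrinsics","R","t")]
    c=-R.T@t; d=R.T@np.linalg.inv(K)@[u,v,1]; return c+d*(z-c[2])/d[2]
def pts(d,ci):
    K,R,t=[np.array(ci[k],float) for k in("intrinsics","R","t")]
    v,u=np.indices(d.shape); p=np.stack([(u-K[0,2])/K[0,0]*d,(v-K[1,2])/K[1,1]*d,d],-1); return (p-t)@R
E
python3 - <<'E'
from h import *
o=ctrl.get_obs(); print(o['t'],o['ee_pos'],o['orientation'])
for n in('scene','wrist'):
    im,d,ci=grab(n); save(n+'0.png',im); np.savez(n+'0.npz',im=im,d=d,**ci)
    print(n,-np.array(ci['R']).T@ci['t'])
print(cv2.Rodrigues(np.array(o['orientation'],float))[0].round(3))
E
```

```text
0.0 [6.24460977e+02 3.95294779e-02 2.21910055e+02] [-2.22071733e+00 -2.22061789e+00  1.59773059e-03]
scene [1243.5483138  -488.11866753  704.16257011]
wrist [624.89296941  77.19621433 385.26222181]
[[ 0.     1.    -0.001]
 [ 1.    -0.     0.   ]
 [ 0.    -0.001 -1.   ]]
```

View pics/scene0.png

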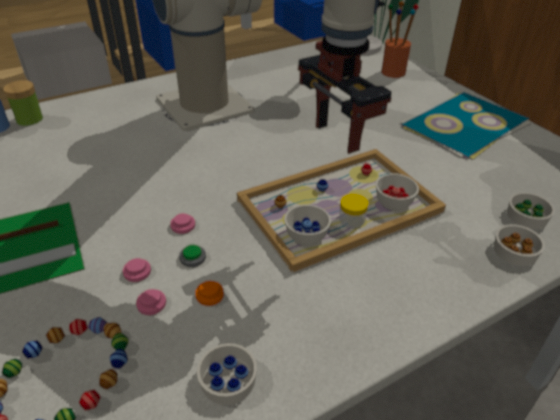

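View pics/wrist0.png

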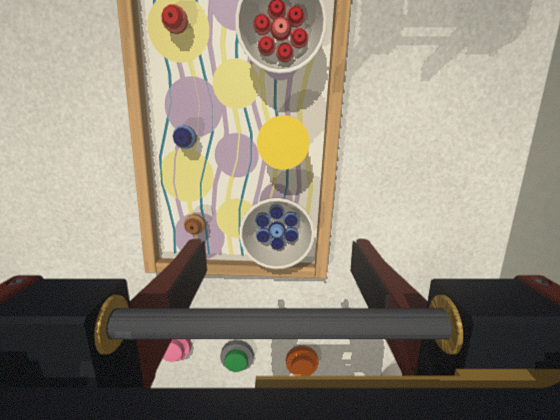

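The scene view shows the green button at (192,254), with pink buttons at (182,222), (137,268) and (151,300) and an orange one at (209,292). The red bead is at (367,170) and the red bowl at (397,190). In the wrist view the red bead is at (173,17), the red bowl at (281,28) and the green button at (236,357). I'll measure these three and make an enlarged crop to confirm them.

```bash
python3 - <<'E'
from h import *
def load(n):
    z=np.load(n+'0.npz'); return z['im'],z['d'],{k:z[k] for k in('intrinsics','R','t')}
D={n:load(n) for n in('scene','wrist')}
def blobs(n,hr,box):
    im=D[n][0]; h=cv2.cvtColor(im,cv2.COLOR_RGB2HSV); H,S,V=[h[...,i].astype(int) for i in range(3)]
    m=np.zeros(H.shape,np.uint8); x0,y0,x1,y1=box
    hh=((H>=hr[0])&(H<=hr[1])) if hr[0]<hr[1] else ((H>=hr[0])|(H<=hr[1]))
    m[y0:y1,x0:x1]=(hh&(S>120)&(V>50))[y0:y1,x0:x1]
    k,l,s,c=cv2.connectedComponentsWithStats(m); i=1+np.argmax(s[1:,4]); return l==i,c[i],s[i]
B={('scene','button'):((45,85),(170,235,215,275)),('wrist','button'):((45,85),(215,335,260,385)),
('scene','bead'):((170,8),(350,155,380,185)),('wrist','bead'):((170,8),(155,0,195,40))}
for (n,w),(hr,b) in B.items():
    m,c,s=blobs(n,hr,b); im,d,ci=D[n]; P=pts(d,ci)[m&(d>0)]
    zt=np.percentile(P[:,2],90) if len(P) else 0
    T=P[P[:,2]>zt-6] if len(P) else P
    print(n,w,c.round(1),s,'z pct',np.percentile(P[:,2],[10,50,90,97]).round(1),'top mean',T.mean(0).round(1),'range',T.min(0).round(0),T.max(0).round(0),'ray34',ray(ci,*c,34).round(1))
# white bowl rim: depth points near z=53
for n,b in(('wrist',(230,0,330,80)),('scene',(370,165,425,220))):
    im,d,ci=D[n]; P=pts(d,ci); x0,y0,x1,y1=b; Q=P[y0:y1,x0:x1].reshape(-1,3); Q=Q[abs(Q[:,2]-52)<4]
    e=cv2.minEnclosingCircle(Q[:,:2].astype(np.float32)); print(n,'bowl',e,len(Q))
a=cv2.resize(D['scene'][0][205:315,120:230],(400,400),interpolation=cv2.INTER_CUBIC)
b=cv2.resize(D['wrist'][0][0:110,145:345],(400,220),interpolation=cv2.INTER_CUBIC)
save('crop.png',np.hstack([a,np.vstack([b,np.zeros((180,400,3),np.uint8)])]))
E
```

```text
scene button [191.6 252.2] [183 246  18  14 202] z pct [16.2 19.8 21.5 22.3] top mean [ 564.  -275.5   19.8] range [ 543. -292.   16.] [ 579. -259.   23.] ray34 [ 579.2 -280.6   34. ]
wrist button [235.4 360.4] [225 350  22  21 371] z pct [20.4 22.8 23.8 24.3] top mean [ 559.3 -269.    22.6] range [ 543. -287.   18.] [ 576. -254.   25.] ray34 [ 561.5 -257.5   34. ]
scene bead [366.3 168.8] [362 164  10  11  79] z pct [18.8 26.7 32.1 32.8] top mean [516.4 181.5  30.1] range [504. 172.  27.] [525. 189.  33.] ray34 [527.  171.8  34. ]
wrist bead [174.   18.5] [162   5  25  29 543] z pct [25.8 32.5 35.7 36.3] top mean [513.4 185.3  33.8] range [502. 175.  30.] [524. 196.  38.] ray34 [515.1 183.1  34. ]
wrist bowl ((627.2339477539062, 173.4568328857422), 45.527671813964844) 941
scene bowl ((627.3526000976562, 170.7259063720703), 47.76051330566406) 220
```

View pics/crop.png

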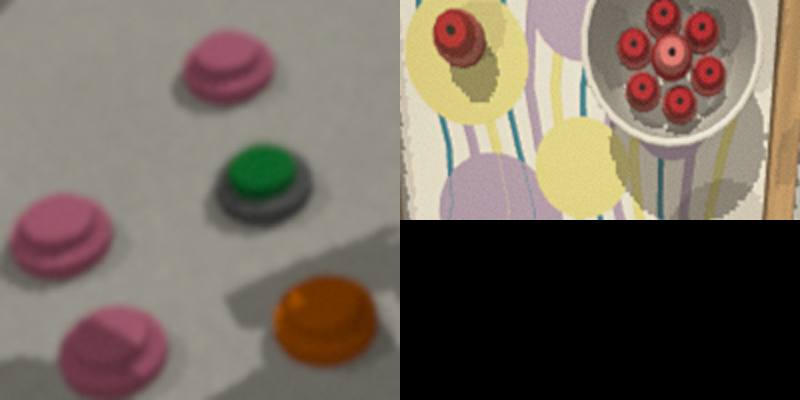

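The crop confirms it: one green button in a grey housing among the pink and orange ones, a single loose red bead, and one bowl of red beads. I'll move toward the button with the fingers closing, then take a closer look.

>>> {"method": "servo_tool", "body": {"rows": [[0, 0, 0, -0.25, -0.1, 0, 0], [0, 0, 0, -0.5, -0.2, 0, 0], [0, 0, 0, -0.75, -0.32, 0, 0], [0, 0, 0, -0.85, -0.32, 0, 0], [0, 0, 0, -0.85, -0.32, 0, 0], [0, 0, 0, -0.85, -0.32, 0, 0], [0, 0, 0, -0.85, -0.32, 0, 0]]}}

```text
t: 0.98
ee_pos: [561.4, -168.6, 222.5]
orientation: [-2.219, -2.223, -0.0]
ft_force: [-0.6, -0.4, 1.2]
width: 21.7
grasp_force: 0.0
```

```bash
python3 - <<'E'
from h import *
o=ctrl.get_obs(); print(o['t'],o['ee_pos'],o['width'],o['qvel'].round(3) if hasattr(o['qvel'],'round') else o['qvel'])
im,d,ci=grab('wrist'); save('wrist1.png',im); P=pts(d,ci)
h=cv2.cvtColor(im,cv2.COLOR_RGB2HSV); m=cv2.inRange(h,(45,120,50),(85,255,255))
k,l,s,c=cv2.connectedComponentsWithStats(m)
for i in range(1,k):
    if s[i,4]<60: continue
    Q=P[(l==i)&(d>0)]; z=np.percentile(Q[:,2],80); T=Q[Q[:,2]>z-3]
    e=cv2.minEnclosingCircle(T[:,:2].astype(np.float32)); print(c[i],s[i],'z',np.percentile(Q[:,2],[10,50,90]).round(1),'mean',T.mean(0).round(1),'circ',e,'ray',ray(ci,*c[i],z).round(1))
E
```

```text
0.975 [ 561.44482541 -168.63233558  222.52579582] 21.72032250665079 [-0.001 -0.002  0.003  0.    -0.    -0.003]
[275.75892857 261.14508929] [264 249  25  24 448] z [22.  23.1 24.1] mean [ 558.6 -271.6   23.1] circ ((558.6809692382812, -272.20672607421875), 17.159709930419922) ray [ 558.6 -271.1   23.7]
[108.5758794  367.68241206] [ 92 352  38  36 995] z [3.1 3.9 4.9] mean [ 291.1 -466.     7.9] circ ((393.17657470703125, -328.8385314941406), 224.14210510253906) ray [ 289.  -469.4    4.5]
```

>>> {"method": "servo_tool", "body": {"rows": [[0, 0, 0, -0.25, -0.012, 0, 0], [0, 0, 0, -0.515, -0.012, 0, 0], [0, 0, 0, -0.515, -0.012, 0.2, 0], [0, 0, 0, -0.515, -0.012, 0.45, 0], [0, 0, 0, -0.515, -0.012, 0.7, 0], [0, 0, 0, -0.515, -0.012, 0.91, 0], [0, 0, 0, -0.515, -0.012, 0.91, 0], [0, 0, 0, -0.515, -0.012, 0.91, 0], [0, 0, 0, -0.515, -0.012, 0.91, 0]]}}

```text
t: 2.15
ee_pos: [560.1, -273.5, 42.9]
orientation: [2.219, 2.219, 0.002]
ft_force: [-0.1, -0.3, 0.6]
width: 0.3
grasp_force: 0.0
```

>>> {"method": "servo_tool", "body": {"rows": [[0, 0, 0, 0.005, -0.005, 0.05, 0], [0, 0, 0, 0.005, -0.005, 0.09, 0], [0, 0, 0, 0.005, -0.005, 0.1, 0], [0, 0, 0, 0.005, -0.005, 0.11, 0], [0, 0, 0, 0.005, -0.005, 0.11, 0]]}}

```text
t: 2.78
ee_pos: [557.4, -271.9, 18.7]
orientation: [-2.221, -2.221, 0.0]
ft_force: [-2.1, 1.6, 2.9]
width: 0.6
grasp_force: 1.7
```

>>> {"method": "servo_tool", "body": {"rows": [[0, 0, 0, 0, 0, 0.005, 0], [0, 0, 0, 0, 0, 0.01, 0], [0, 0, 0, 0, 0, 0.01, 0], [0, 0, 0, 0, 0, 0.01, 0]]}}

```text
t: 3.28
ee_pos: [557.4, -271.9, 16.7]
orientation: [-2.221, -2.221, 0.0]
ft_force: [-2.8, 1.2, 4.9]
width: 0.5
grasp_force: 2.3
```

>>> {"method": "servo_tool", "body": {"rows": [[0, 0, 0, 0, 0, 0.005, 0], [0, 0, 0, 0, 0, 0.005, 0], [0, 0, 0, 0, 0, 0.005, 0]]}}

```text
t: 3.65
ee_pos: [557.5, -271.9, 16.3]
orientation: [-2.221, -2.221, 0.0]
ft_force: [-5.0, 2.4, 10.8]
width: 0.2
grasp_force: 5.3
```

The measured force rose from 5 N to 11 N while the tool moved only 0.4 mm, so the button is on its stop. I'll add a little more to be sure, then rise.

>>> {"method": "servo_tool", "body": {"rows": [[0, 0, 0, 0, 0, 0.004, 0], [0, 0, 0, 0, 0, 0.004, 0], [0, 0, 0, 0, 0, 0.004, 0]]}}

```text
t: 4.03
ee_pos: [557.5, -271.9, 16.1]
orientation: [-2.221, -2.221, 0.0]
ft_force: [-5.8, 4.1, 17.2]
width: 0.8
grasp_force: 8.4
```

>>> {"method": "servo_tool", "body": {"rows": [[0, 0, 0, 0, 0, -0.04, 0], [0, 0, 0, 0, 0, -0.1, 0], [0, 0, 0, 0, 0, -0.3, 0], [0, 0, 0, 0, 0, -0.55, 0], [0, 0, 0, 0, 0, -0.8, 0], [0, 0, 0, 0, 0, -0.8, 0], [0, 0, 0, 0, 0, -0.8, 0], [0, 0, 0, 0, 0, -0.8, 0]]}}

```text
t: 5.03
ee_pos: [556.7, -271.5, 173.3]
orientation: [-2.22, -2.22, 0.001]
ft_force: [-0.1, -0.4, -0.1]
width: 0.4
grasp_force: 0.0
```

```bash
python3 - <<'E'
from h import *
o=ctrl.get_obs(); print(o['t'],o['ee_pos'],o['ft_force'])
im,d,ci=grab('wrist'); P=pts(d,ci)
h=cv2.cvtColor(im,cv2.COLOR_RGB2HSV); m=cv2.inRange(h,(45,120,50),(85,255,255))
k,l,s,c=cv2.connectedComponentsWithStats(m)
for i in range(1,k):
    if s[i,4]>100: Q=P[(l==i)&(d>0)]; print(c[i],s[i,4],np.median(Q,0).round(1))
E
```

```text
5.025 [ 556.71369468 -271.53993167  173.28021565] [-0.11146871 -0.36675489 -0.0759022 ]
[279.94961832 196.98015267] 655 [ 558.7 -272.    23.1]
[ 85.92839037 356.80291508] 1578 [ 290.4 -503.4    4. ]
[142.30406147 356.88474204] 1822 [ 368.5 -503.6    4. ]
```

The button is back up: its top reads 23.1 mm. Now on to the bead at travel height, stopping short of it for a closer look.

>>> {"method": "servo_tool", "body": {"rows": [[0, 0, 0, 0.3, 0, 0, 0], [0, 0, 0, 0.6, 0, 0, 0], [0, 0, 0, 0.9, 0, 0, 0], [0, 0, 0, 1.0, 0, 0, 0], [0, 0, 0, 1.0, 0, 0, 0]]}}

```text
t: 5.7
ee_pos: [557.4, -71.2, 174.2]
orientation: [-2.218, -2.224, 0.001]
ft_force: [-0.6, -0.6, -0.2]
width: 0.6
grasp_force: 0.0
```

>>> {"method": "servo_tool", "body": {"rows": [[0, 0, 0, 0.3, 0, 0, 0], [0, 0, 0, 0.6, 0, 0, 0], [0, 0, 0, 0.8, 0, 0, 0], [0, 0, 0, 0.8, 0, 0, 0], [0, 0, 0, 0.8, 0, 0, 0], [0, 0, 0, 0.8, 0, 0, 0]]}}

```text
t: 6.45
ee_pos: [557.8, 86.2, 174.7]
orientation: [2.224, 2.219, -0.001]
ft_force: [-0.5, -0.8, -0.3]
width: 0.3
grasp_force: 0.0
```

```bash
python3 - <<'E'
from h import *
o=ctrl.get_obs(); print(o['t'],o['ee_pos'])
im,d,ci=grab('wrist'); save('wrist2.png',im); P=pts(d,ci)
h=cv2.cvtColor(im,cv2.COLOR_RGB2HSV); m=cv2.inRange(h,(170,120,50),(180,255,255))|cv2.inRange(h,(0,120,50),(6,255,255))
ok=(d>0)&(P[...,0]>490)&(P[...,0]<540)&(P[...,1]>155)&(P[...,1]<215)
Q=P[ok&(m>0)]; T=P[ok&(P[...,2]>31)&(P[...,2]<40)]
v,u=np.nonzero(ok&(P[...,2]>31)&(P[...,2]<40))
print('bead',len(Q),np.percentile(Q[:,2],[50,90]),T.mean(0),cv2.minEnclosingCircle(T[:,:2].astype(np.float32)),u.mean(),v.mean())
b=(d>0)&(P[...,0]>570)&(P[...,0]<690)&(P[...,1]>110)&(P[...,1]<230)&(abs(P[...,2]-53)<4)
print('bowl',cv2.minEnclosingCircle(P[b][:,:2].astype(np.float32)),np.median(P[b][:,2]))
E
```

```text
6.45 [557.78897781  86.23652658 174.70601166]
bead 538 [32.93368978 35.6336753 ] [512.16684378 186.49821513  34.33381848] ((512.0448608398438, 186.53836059570312), 10.704011917114258) 230.7596685082873 98.83977900552486
bowl ((627.1611328125, 173.60018920898438), 45.735877990722656) 53.72963878922502
```

View pics/wrist2.png

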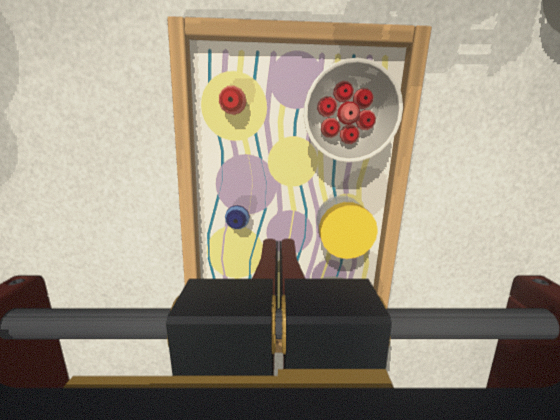

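The wrist view shows the red bead at (231,99) and the red bowl at (354,110). The blue bead (237,217) and the yellow-lidded pot (348,231) are clear of both. The measured sizes and heights match the description. I'll move over the bead, go down to 25 mm above it and hold.

>>> {"method": "servo_tool", "body": {"rows": [[0, 0, 0, 0.25, -0.12, 0, 0], [0, 0, 0, 0.4925, -0.228, 0, 0], [0, 0, 0, 0.4925, -0.228, 0, 0], [0, 0, 0, 0.4925, -0.228, 0.2, 0], [0, 0, 0, 0.4925, -0.228, 0.4, 0], [0, 0, 0, 0.4925, -0.228, 0.53, 0], [0, 0, 0, 0.4925, -0.228, 0.575, 0], [0, 0, 0, 0.4925, -0.228, 0.575, 0], [0, 0, 0, 0.4925, -0.228, 0.575, 0], [0, 0, 0, 0.4925, -0.228, 0.575, 0]]}}

```text
t: 7.75
ee_pos: [512.8, 186.7, 61.0]
orientation: [2.221, 2.221, 0.003]
ft_force: [-0.4, 0.5, 0.2]
width: 0.5
grasp_force: 0.0
```

>>> {"method": "servo_tool", "body": {"rows": [[0, 0, 0, 0, 0, 0, 0], [0, 0, 0, 0, 0, 0, 0], [0, 0, 0, 0, 0, 0, 0], [0, 0, 0, 0, 0, 0, 0], [0, 0, 0, 0, 0, 0, 0], [0, 0, 0, 0, 0, 0, 0], [0, 0, 0, 0, 0, 0, 0], [0, 0, 0, 0, 0, 0, 0], [0, 0, 0, 0, 0, 0, 0], [0, 0, 0, 0, 0, 0, 0]]}}

```text
t: 9.0
ee_pos: [512.0, 186.5, 59.9]
orientation: [2.221, 2.221, 0.0]
ft_force: [0.3, 0.6, -0.3]
width: 0.8
grasp_force: 0.0
```

>>> {"method": "servo_tool", "body": {"rows": [[0, 0, 0, 0, 0, 0, 0], [0, 0, 0, 0, 0, 0, 0], [0, 0, 0, 0, 0, 0, 0], [0, 0, 0, 0, 0, 0, 0], [0, 0, 0, 0, 0, 0, 0], [0, 0, 0, 0, 0, 0, 0], [0, 0, 0, 0, 0, 0, 0], [0, 0, 0, 0, 0, 0, 0]]}}

```text
t: 10.0
ee_pos: [512.0, 186.5, 59.9]
orientation: [-2.221, -2.221, 0.0]
ft_force: [0.4, 0.7, -0.3]
width: 0.5
grasp_force: 0.0
```

Held over the bead for about 2.3 s. Next: rise, cross to the bowl and go down to 25 mm above its rim.

>>> {"method": "servo_tool", "body": {"rows": [[0, 0, 0, 0, 0, -0.25, 0], [0, 0, 0, 0, 0, -0.5, 0], [0, 0, 0, 0, 0, -0.575, 0], [0, 0, 0, 0, 0, -0.575, 0], [0, 0, 0, -0.03, 0.28, -0.575, 0], [0, 0, 0, -0.065, 0.5, -0.575, 0], [0, 0, 0, -0.065, 0.575, -0.575, 0], [0, 0, 0, -0.065, 0.575, -0.575, 0]]}}

```text
t: 11.0
ee_pos: [626.0, 173.3, 172.8]
orientation: [-2.221, -2.22, 0.004]
ft_force: [0.1, -0.7, 0.1]
width: 0.6
grasp_force: 0.0
```

>>> {"method": "servo_tool", "body": {"rows": [[0, 0, 0, 0, 0, 0.2, 0], [0, 0, 0, 0, 0, 0.4, 0], [0, 0, 0, 0, 0, 0.48, 0], [0, 0, 0, 0, 0, 0.48, 0], [0, 0, 0, 0, 0, 0.48, 0], [0, 0, 0, 0, 0, 0.48, 0], [0, 0, 0, 0, 0, 0.48, 0], [0, 0, 0, 0, 0, 0.48, 0], [0, 0, 0, 0, 0, 0.48, 0], [0, 0, 0, 0, 0, 0.48, 0]]}}

```text
t: 12.25
ee_pos: [627.0, 173.5, 78.8]
orientation: [-2.221, -2.221, 0.0]
ft_force: [-0.3, -0.7, -0.2]
width: 0.4
grasp_force: 0.0
```

>>> {"method": "servo_tool", "body": {"rows": [[0, 0, 0, 0, 0, 0, 0], [0, 0, 0, 0, 0, 0, 0], [0, 0, 0, 0, 0, 0, 0], [0, 0, 0, 0, 0, 0, 0], [0, 0, 0, 0, 0, 0, 0], [0, 0, 0, 0, 0, 0, 0], [0, 0, 0, 0, 0, 0, 0], [0, 0, 0, 0, 0, 0, 0], [0, 0, 0, 0, 0, 0, 0], [0, 0, 0, 0, 0, 0, 0]]}}

```text
t: 13.5
ee_pos: [627.0, 173.5, 78.9]
orientation: [2.221, 2.221, 0.0]
ft_force: [-1.4, 0.3, 0.2]
width: 0.2
grasp_force: 0.0
```

>>> {"method": "servo_tool", "body": {"rows": [[0, 0, 0, 0, 0, 0, 0], [0, 0, 0, 0, 0, 0, 0], [0, 0, 0, 0, 0, 0, 0], [0, 0, 0, 0, 0, 0, 0]]}}

```text
t: 14.0
ee_pos: [627.0, 173.5, 78.9]
orientation: [-2.221, -2.221, 0.0]
ft_force: [0.9, 0.7, -0.4]
width: 0.4
grasp_force: 0.0
```

>>> {"method": "servo_tool", "body": {"rows": [[0, 0, 0, 0, 0, -0.2, 0], [0, 0, 0, 0, 0, -0.4, 0], [0, 0, 0, 0, 0, -0.48, 0], [0, 0, 0, 0, 0, -0.48, 0], [0, 0, 0, 0, 0, -0.48, 0], [0, 0, 0, 0, 0, -0.48, 0], [0, 0, 0, 0, 0, -0.48, 0]]}}

```text
t: 14.88
ee_pos: [626.5, 173.4, 173.7]
orientation: [-2.221, -2.221, 0.002]
ft_force: [-0.4, -0.6, 0.1]
width: 0.6
grasp_force: 0.0
```

```bash
python3 -c "
from workcell import ctrl
print(ctrl.close_job())"
```

```text
the job is handed in; nothing more can be done
None
```

I pressed the green call button fully down and it came back up, then pointed for about 2.3 s each at the red bead and the bowl of red beads, touching nothing else. The arm finished raised, and the job was handed in at about 15 s; no verdict came back.

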